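Inspect a carved seal with the loupe at its focal height

TASK

Open the red lid of the seal case all the way until it rests on its stop, and leave it there. Then pick up the loupe by its handle and hold it level, right side up, with its lens centred over the red-faced seal in the case and at the height of the red collar on the brass focus post. Finish while still holding it steadily there in the air, touching nothing with it, and do not disturb the seals, the collar or the other things on the table.

Things in the scene. Friction and masses are not known exactly. Their poses are not given: they have to be found in the camera images.
- case_center (a point): Centre of the fixed dark-wood seal case, an open box 130 (x) by 160 (y) by 58 mm high with 6 mm walls; 29 mm above the table. +x runs from front wall to hinge wall (away from the robot), +y along the hinge; turned by up to 20 degrees. The focus post (8 mm across, top 175 mm above the table) stands outside its +y wall, 30 mm in x and 115 mm in y from the centre.
- case: The same fixed case; origin at the centre of its underside, on the table, axes as for case_center. It carries the lid and the post with its collar.
- lid (a joint): Hinge angle of the red lid (130 by 160 by 8 mm, 0.2 kg) in rad: 0 shut, grows as the front edge rises, 1.75 resting on its stop (leaning back past upright). Starts between 0 and 0.2. The hinge is stiff: it stays where it is left; about 2 N at the tab moves it.
- lid_tab (a point): Grip point in the brass pull tab in the middle of the lid's front edge. The tab is 16 mm wide (along the hinge line), 12 mm thick, reaches 42 mm past the edge; this point is 26 mm past it, at mid width and thickness. Pinched across its width it pivots between the fingers, so the gripper can point down for the whole swing. Axes turn with the lid: x from tab to hinge, y along the hinge.
- lid_hinge (a point): Middle of the lid's hinge line, at the top of the case's far wall, 58.5 mm above the table; its axes turn with the lid, y along the hinge line. lid_tab is 156 mm from it in -x and 6 mm in +z of the lid's own axes.
- focal_mark (a point): Centre of the red collar (26 mm across, 8 mm high) on the brass focus post; its height is the focal height, where the lens centre must be held. Between 105 and 145 mm above the table, different each time. The collar can be shoved along the post by about 8 N: leave it.
- seal_red_face (a point): Centre of the upper face of the seal to inspect: a white stone block 32 by 32 by 40 mm standing loose in the case, red carved face up, 46 mm above the table. It and the dark seal stand side by side along the case's y, 72 mm apart, 10 mm nearer the front wall than the case's centre; which is on which side changes.
- seal_red: The same red-faced seal; origin at the centre of its underside.
- seal_dark_face (a point): Centre of the upper face of the other seal: green stone, black face, same size. Leave it.
- seal_dark: The same black-faced seal; origin at the centre of its underside.
- loupe_grip (a point): Grip point of the loose loupe (about 130 g) at its balance point, half-way up its handle, 11 mm above the table as it lies flat. The dark-wood handle is straight, 131 mm long, 20 mm wide (y) and 22 mm high (z), reaching from 90 mm behind this point (-x) to 41 mm ahead of it (+x), where the lens begins. Axes: x along the handle towards the lens, z up.
- lens (a point): Centre of the loupe's round lens in its brass rim (68 mm across, 14 mm thick, glass inside); half-way through its thickness, 75 mm ahead of loupe_grip along its x and 4 mm below it. z is the lens axis, up when the loupe lies flat, right side up.
- loupe: The same loupe; origin on its underside, 11 mm below loupe_grip, same axes.
- bowl: Shallow brass bowl, 110 mm across, 40 mm high, loose; origin at the centre of its underside. Leave it.
- paint_pot: Closed brass paint pot with a pale top, 60 mm across, 80 mm high, loose; origin at the centre of its underside. Leave it.
- ink_block: Dark ink block, 90 by 30 by 25 mm, loose; origin at the centre of its underside. Leave it.
Not all that is in view belongs to the job. What is shaped like the bowl but orange or white is not meant.

How it is judged:
By the outcome, as a careful person would: the job done as asked, in the order asked, and still so for the second after the job is handed in, while the arm keeps its last pose, push and grip.
It also fails if it takes over 56 s, if anything falls off the work surface, if the arm or the gripper's body presses on something with over 40 N, if the wrist force passes 120 N, or if a joint passes its speed limit or range.

ROBOT

A 6-joint arm with a two-finger parallel gripper is mounted at the origin on the work surface. World frame = base frame: x ahead of the robot, y to its left, z up, the work surface at z = 0. Lengths are in m, angles in degrees, forces in N, time in s.
With the tool pointing down it reaches from about 0.35 to 0.925 m from the base axis. Payload 6.4 kg.
Tool frame: the origin (TCP) lies at the very end of the fingers, on their centre line; the grasp point (between the pads) lies 19 mm behind it; z points along the fingers, y is the direction in which the jaws open and shut (so a half turn about z gives the same grasp; the last joint's range is limited). The gripper opens to 85 mm and grips with 20 to 120 N. Pads are 22 mm wide; open, the fingers measure 114 mm over their backs; the gripper's body (76 mm by 85 mm) begins 54 mm behind the grasp point. The pads swing forward as they close: fully open they stand 13 mm farther back than shut.
Start: joints at [-74.949, 14.043, 89.255, -0, 76.702, -9.975], TCP at [0.275, -0.589, 0.206] pointing down, gripper open.
Joint ranges: [-179.41, 179.41], [-58.25, 129.5], [7.25, 145.43], [-54.29, 234.29], [11.92, 165.04], [-157.13, 157.13]. Speed limits (degrees/s): [147.25, 147.25, 180, 180, 180, 180].

INTERFACE

Orientations are given as a 3x3 rotation matrix whose columns are the frame's x, y, z axes.
In Python, from workcell import readout, imaging, robot gives the robot as it stands.
- The arm moves only by the tool apply_moves, never from a script. Its argument "increments" is a list of rows, each a list of 3 entries, a list of its own where there are three numbers: the closure, from 0 (fully open) to 1 (shut), then the shift along the world's x, y, z in mm, then the turn about the world's z in rad. In form: [[claw, [x, y, z], turn], ...]. A call has 1 to 12 rows; each row is the pose to reach, as a shift and turn from the pose commanded when the call began; what a row does not reach only later rows make up. A row lasts 1/12 s, in which the tool goes at most 41.7 mm and 7.16 degrees, less where a joint would pass 70% of its speed; a pose out of reach is approached as far as the arm can. A call with a gripper value outside its range is refused whole. The fingers move at their own pace and stop on an object; "force" is the grip in N (left out, the last holds). Time passes only in rows, so rows that repeat a pose let the fingers close. It gives the time, the measured TCP pose, the force and the opening at its end, in the units of the state.
- readout.sense(): the state, without advancing time (a new reading comes with each control period).
- imaging.read_camera(name): name is "scene" or "top" or "wrist"; returns a dict with "pixels" (384x512x3 uint8, red, green, blue), "camera_matrix" (3x3 intrinsics, pixels), "origin" and "rotation" of the camera in the world; the wrist camera has in their place "hand_eye" (4x4, takes a point from camera to tool coordinates, whose origin is the TCP and whose axes are the flange's). Camera axes: x right, y up, looking along -z (the intrinsics and any distortion apply to the point x, -y, -z); pixel columns grow to the right and rows downward; lengths in m; the calibration is good to about 2 mm. The wrist camera is an equidistant fisheye: a pixel r from the principal point sees the ray r / f radians off the axis. A picture is of the moment at which its call begins: read the wrist's pose just before it. There is no depth.
- robot.hand_in(): hands the job in, once; it reports no verdict.
Trained networks look in a picture, given as the dict that the camera call returned (one of the last four; its "shot" number tells which), for a name from the list of things; names that differ only in an ending like _2 or _b are one class to them, and where a whole thing is asked for, a point or a joint stands for the part that bears it (a point fixed in the world has none). Each returns a list of dicts, best first, with "conf" (0 to 1); they miss things now and then, are a little off and sometimes report something else, mostly with a low value. They report only what shows in the picture. A call takes as long as a camera call. They do not tell look-alikes from the thing itself.
- imaging.regions_of(picture, query): "region" (384x512 bool, what is visible of it) and "box" ([left, top, right, bottom] in pixels, round what is visible of it).
- imaging.pinpoint(picture, query): "position" ([column, row] in pixels: a listed point, or the origin of a listed thing).
The state is a dict: "time": time; "joint_pos": joint angles; "dq": joint speeds; "effort": joint torques, N m; "ee_pos": TCP position; "tool_rot": TCP orientation; "ft_force": force on the tool from outside, world axes, zero at the start; "ft_torque": the same for the moment, N m; "opening": finger opening in m.
Only numpy, scipy, OpenCV 4.12 (cv2) and the standard library are available. Lean on these libraries where they do the work, as an engineer would, in place of code of your own. Each camera call takes 0.05 s, during which the arm holds its last target.

## Working session

There is one attempt and no reset: what is moved stays moved. The work goes in short steps, Python scripts to look and compute and a tool call to move; the robot and the scene stay as the last step left them, time stands still between calls to the robot, and variables do not carry over. Pictures are saved under pics/ and viewed, and the job is handed in when it is done.

Besides the shell and the picture viewer there is one more tool, called after ">>>" in YAML: its name, and indented under it one key for each argument. apply_moves: Moves the arm, as the interface text tells. Its arguments: {"type":"object","properties":{"increments":{"type":"array"},"force":{"type":"number"}},"required":["increments"]}

```bash
ls; mkdir -p pics
cat > h.py <<'E'
import numpy as np, cv2
from workcell import readout, imaging, robot
def save(p,n): cv2.imwrite('pics/'+n+'.png',cv2.cvtColor(p['pixels'],cv2.COLOR_RGB2BGR))
def ray(p,uv,st=None):
    K=np.array(p['camera_matrix']);d=np.array([(uv[0]-K[0,2])/K[0,0],(uv[1]-K[1,2])/K[1,1]])
    if 'hand_eye' in p:
        r=np.hypot(*d); s=np.sin(r)/r if r>1e-9 else 1
        v=np.array([d[0]*s,-d[1]*s,-np.cos(r)])
        H=np.array(p['hand_eye']);R=np.array(st['tool_rot']);o=np.array(st['ee_pos'])
        return o+R@H[:3,3],R@H[:3,:3]@v
    v=np.array([d[0],-d[1],-1.]);R=np.array(p['rotation']);v=R@v
    return np.array(p['origin']),v/np.linalg.norm(v)
def atz(o,v,z): return o+v*(z-o[2])/v[2]
def proj(p,X,st=None):
    K=np.array(p['camera_matrix'])
    if 'hand_eye' in p:
        H=np.array(p['hand_eye']);R=np.array(st['tool_rot'])@H[:3,:3];o=np.array(st['ee_pos'])+np.array(st['tool_rot'])@H[:3,3]
    else: R=np.array(p['rotation']);o=np.array(p['origin'])
    c=R.T@(np.array(X)-o);c=np.array([c[0],-c[1],-c[2]])
    if 'hand_eye' in p:
        t=np.arctan2(np.hypot(c[0],c[1]),c[2]);q=c[:2]/np.hypot(c[0],c[1])*t
    else: q=c[:2]/c[2]
    return np.array([K[0,0]*q[0]+K[0,2],K[1,1]*q[1]+K[1,2]])
def tri(rays):
    A=0;b=0
    for o,v in rays:
        v=v/np.linalg.norm(v);P=np.eye(3)-np.outer(v,v);A=A+P;b=b+P@o
    X=np.linalg.solve(A,b)
    return X,[np.linalg.norm((np.eye(3)-np.outer(v,v)/(v@v))@(X-o))*1000 for o,v in rays]
E
python3 - <<'E'
from h import *
np.set_printoptions(precision=4,suppress=True)
st=readout.sense();print(st)
for n in ['scene','top','wrist']:
    p=imaging.read_camera(n);save(p,n+'0')
    print(n,{k:v for k,v in p.items() if k!='pixels'})
    for q in ['case_center','lid_tab','lid_hinge','focal_mark','seal_red_face','loupe_grip','lens','loupe','bowl','paint_pot','ink_block']:
        r=imaging.pinpoint(p,q)
        print(n,q,[(np.round(a['position'],1).tolist(),round(a['conf'],2)) for a in r[:3]])
E
```

```text
pics
{'time': 0.0, 'joint_pos': array([-74.9496,  14.086 ,  89.3244,   0.0001,  76.7013,  -9.9761]), 'dq': array([ 0.0268, -0.0502,  0.0811,  0.1119, -0.1006, -0.03  ]), 'effort': array([  0.0008, -42.951 , -32.6128,  -0.0001,   0.0053,  -0.    ]), 'ee_pos': array([ 0.2748, -0.5884,  0.2054]), 'tool_rot': array([[ 0.9061,  0.423 , -0.0005],
       [ 0.423 , -0.9061,  0.0019],
       [ 0.0003, -0.0019, -1.    ]]), 'ft_force': array([-0.5322,  0.5038, -0.141 ]), 'ft_torque': array([-0.0081,  0.0192,  0.0312]), 'opening': 0.0854276662700256}
scene {'camera_matrix': array([[414.9832,   0.    , 256.7187],
       [  0.    , 414.9832, 188.3231],
       [  0.    ,   0.    ,   1.    ]]), 'origin': array([1.3845, 0.9452, 0.9372]), 'rotation': array([[-0.7811, -0.3537,  0.5146],
       [ 0.6244, -0.4471,  0.6404],
       [ 0.0035,  0.8215,  0.5701]]), 'shot': 1}
scene case_center [([294.6, 222.1], 0.94)]
scene lid_tab []
scene lid_hinge [([283.7, 223.7], 0.6)]
scene focal_mark [([310.6, 221.2], 0.36)]
scene seal_red_face []
scene loupe_grip [([252.0, 169.7], 0.66)]
scene lens [([243.3, 178.0], 
[... 892 characters left out ...]
[121.5, 220.8], 0.69), ([373.8, 242.1], 0.54)]
top ink_block [([191.5, 175.0], 0.67), ([372.0, 238.5], 0.49)]
wrist {'camera_matrix': array([[297.3186,   0.    , 259.9173],
       [  0.    , 297.3186, 192.7223],
       [  0.    ,   0.    ,   1.    ]]), 'hand_eye': array([[-0.0002,  0.9537,  0.3008,  0.0766],
       [ 1.    ,  0.0001,  0.0002,  0.0003],
       [ 0.0002,  0.3008, -0.9537, -0.1673],
       [ 0.    ,  0.    ,  0.    ,  1.    ]]), 'shot': 3}
wrist case_center []
wrist lid_tab []
wrist lid_hinge []
wrist focal_mark []
wrist seal_red_face []
wrist loupe_grip []
wrist lens []
wrist loupe []
wrist bowl [([211.6, 12.4], 0.69)]
wrist paint_pot []
wrist ink_block [([211.7, 12.6], 0.89)]
```

View pics/scene0.png

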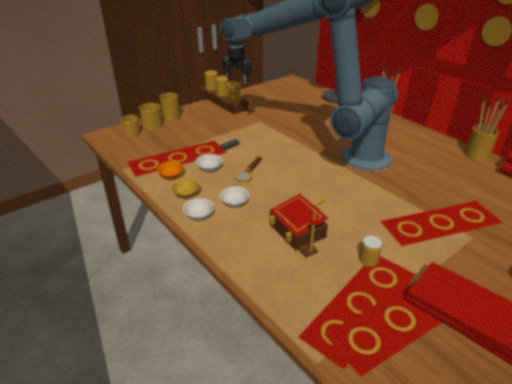

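View pics/top0.png

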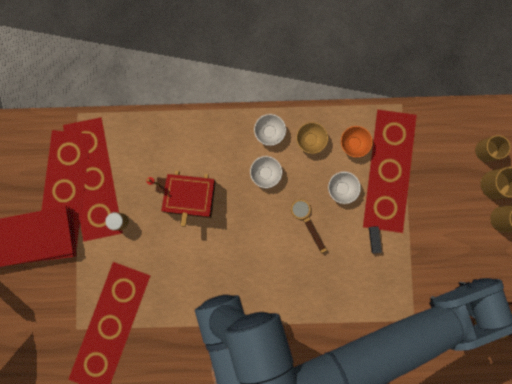

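The scene view shows the closed red case near (298,220), with the post at its side and the loupe near (250,168). In the top view the case is near (188,196), the tab at (184,219), the collar at (152,181) and the lens at (302,210).

Run:
```python
from h import *
np.set_printoptions(precision=4,suppress=True)
s=imaging.read_camera('scene');t=imaging.read_camera('top')
def show(p,n,b):
    a=p['pixels'][b[1]:b[3],b[0]:b[2]];cv2.imwrite('pics/'+n+'.png',cv2.cvtColor(cv2.resize(a,None,fx=6,fy=6,interpolation=cv2.INTER_CUBIC),cv2.COLOR_RGB2BGR))
show(t,'tcase',(140,160,230,240));show(s,'scase',(255,185,345,265))
for q,z in [('lid_tab',.065),('lid_hinge',.0585),('lens',.007),('loupe_grip',.011),('focal_mark',.125),('case_center',.029),('bowl',0),('paint_pot',0),('ink_block',0)]:
    for p,n in ((s,'s'),(t,'t')):
        for r in imaging.pinpoint(p,q)[:3]: print(q,n,np.round(r['position'],1),round(r['conf'],2),atz(*ray(p,r['position']),z))
```

```text
lid_tab s [314.9 202.6] 0.78 [0.4919 0.161  0.065 ]
lid_tab t [184.  220.1] 0.62 [0.5045 0.1914 0.065 ]
lid_hinge s [284.1 222.1] 0.71 [0.643  0.1684 0.0585]
lid_hinge t [191.9 178.4] 0.7 [0.644  0.1637 0.0585]
lens s [242.3 178.1] 0.7 [ 0.5454 -0.1933  0.007 ]
lens t [304.1 210.4] 0.64 [ 0.5279 -0.2158  0.007 ]
lens t [306.3 229. ] 0.64 [ 0.4638 -0.221   0.007 ]
lens t [147.7 180.6] 0.61 [0.6458 0.3245 0.007 ]
loupe_grip s [251.9 167.8] 0.56 [ 0.4697 -0.2264  0.011 ]
loupe_grip t [308.8 226.1] 0.72 [ 0.4736 -0.2294  0.011 ]
loupe_grip t [120.6 219. ] 0.23 [0.5147 0.4183 0.011 ]
loupe_grip t [312.1 231. ] 0.2 [ 0.4566 -0.2401  0.011 ]
focal_mark s [313.  221.7] 0.62 [0.6281 0.2811 0.125 ]
focal_mark t [147.9 179.2] 0.37 [0.6382 0.2974 0.125 ]
case_center s [296.8 222. ] 0.88 [0.5835 0.1691 0.029 ]
case_center t [183.5 218.8] 0.41 [0.5094 0.1983 0.029 ]
bowl s [235.3 202.9] 0.74 [ 0.6621 -0.0825  0.    ]
bowl s [186.5 190.6] 0.67 [ 0.7646 -0.2665  0.    ]
bowl s [169.5 175.4] 0.65 [ 0.7633 -0.4051  0.    ]
bowl t [269.6 172.8] 0.83 [ 0.6625 -0.101   0.    ]
bowl t [351.8 138.8] 0.76 [ 0.7748 -0.393   0.    ]
bowl t [270.5 135.1] 0.75 [ 0.7959 -0.1082  0.    ]
paint_pot s [366.1 259. ] 0.9 [0.5119 0.4169 0.    ]
paint_pot t [120.6 221.9] 0.58 [0.5049 0.4214 0.    ]
ink_block s [229.1 148.5] 0.51 [ 0.4378 -0.4371  0.    ]
ink_block s [311.9 221.5] 0.37 [0.514  0.1756 0.    ]
ink_block t [119.7 220.1] 0.36 [0.5112 0.4245 0.    ]
```

View pics/tcase.png

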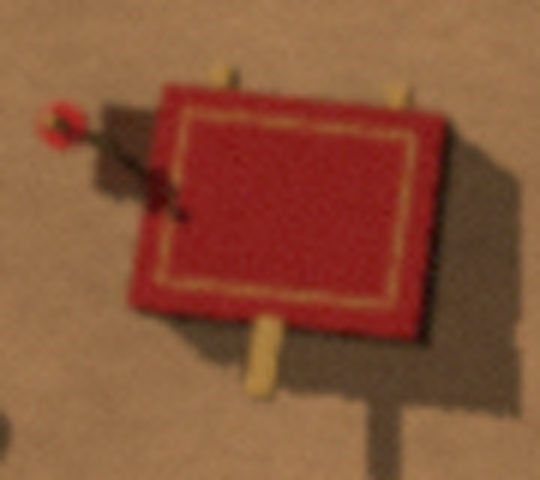

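View pics/scase.png

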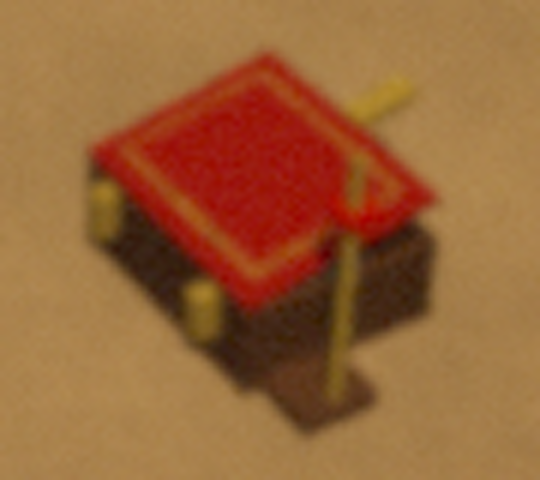

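```bash
cat > fit.py <<'E'
from h import *
from scipy.optimize import least_squares
np.set_printoptions(precision=4,suppress=True)
s=imaging.read_camera('scene');t=imaging.read_camera('top')
def Rz(a): return np.array([[np.cos(a),-np.sin(a),0],[np.sin(a),np.cos(a),0],[0,0,1]])
def lidp(P,q):
    x,y,a,th,zc=P
    R=Rz(a); c,sn=np.cos(th),np.sin(th)
    # front edge (-x) rises with th
    l=np.array([q[0]*c+q[2]*sn, q[1], -q[0]*sn+q[2]*c])
    return np.array([x,y,0])+R@(np.array([.065,0,.0585])+l)
def casep(P,q): return np.array([P[0],P[1],0])+Rz(P[2])@np.array(q)
O=[]
for uv,q in [((165,86),(0,.08,.008)),((447,118),(0,-.08,.008)),((130,307),(-.13,.08,.008)),((422,342),(-.13,-.08,.008)),((260,396),(-.172,0,.009))]:
    O.append((t,np.array(uv)/6+[140,160],lambda P,q=q:lidp(P,q)))
for uv,q in [((248,308),(0,.08,.008)),((92,152),(0,-.08,.008)),((268,52),(-.13,-.08,.008)),((438,202),(-.13,.08,.008)),((408,88),(-.172,0,.006))]:
    O.append((s,np.array(uv)/6+[255,185],lambda P,q=q:lidp(P,q)))
O.append((t,np.array([65,125])/6+[140,160],lambda P:casep(P,(.03,.115,P[4]+.003))))
O.append((s,np.array([358,203])/6+[255,185],lambda P:casep(P,(.03,.115,P[4]))))
O.append((s,np.array([338,397])/6+[255,185],lambda P:casep(P,(.03,.115,.006))))
f=lambda P:np.concatenate([proj(p,g(P))-uv+.4 for p,uv,g in O])
r=least_squares(f,[.58,.17,-.1,.1,.125],loss='soft_l1')
if __name__=='__main__':
    print(r.x,'yaw',np.degrees(r.x[2]));print(f(r.x).reshape(-1,2))
    print('tab',lidp(r.x,(-.156,0,.006)),'hinge',lidp(r.x,(0,0,0)))
    J=r.jac;print(np.sqrt(np.diag(np.linalg.inv(J.T@J)))*.4)
E
python3 fit.py
```

```text
[ 0.5868  0.176  -0.1298  0.1457  0.1425] yaw -7.439706017376808
[[-0.2878 -0.6713]
 [ 0.0608 -1.1244]
 [-0.1348  0.4899]
 [-0.5304 -0.2927]
 [ 0.5405  0.7614]
 [ 0.0969 -0.9799]
 [-1.09   -1.4004]
 [ 0.2536 -0.3351]
 [ 0.7567 -1.0621]
 [ 0.5351  0.6086]
 [-0.4368  0.1606]
 [-0.3892  0.051 ]
 [-0.5249  0.6916]]
tab [0.499  0.1874 0.0871] hinge [0.6512 0.1675 0.0585]
[0.0005 0.0005 0.0045 0.0091 0.0015]
```

>>> apply_moves:
  increments:
    - [0, [10, 35, 0], -0.05]
    - [0, [20, 70, 0], -0.1]
    - [0, [31, 106, 0], -0.15]
    - [0, [41, 141, 0], -0.2]
    - [0, [51, 176, 0], -0.25]
    - [0, [61, 212, 0], -0.3]
    - [0, [72, 247, 0], -0.35]
    - [0, [82, 282, 0], -0.4]
    - [0, [92, 318, 0], -0.45]
    - [0, [102, 353, 0], -0.5]
    - [0, [102, 353, 0], -0.565]
    - [0, [102, 353, 0], -0.565]

```text
time: 3.9
ee_pos: [0.3775, -0.2345, 0.2067]
tool_rot: [[0.992, -0.126, 0.001], [-0.126, -0.992, -0.001], [0.001, 0.001, -1.0]]
ft_force: [0.5, 0.1, -0.3]
opening: 0.0853
```

Run:
```python
from h import *
np.set_printoptions(precision=4,suppress=True)
st=readout.sense();p=imaging.read_camera('wrist');save(p,'w1');print(st['time'],st['ee_pos'],st['tool_rot'])
for q,z in [('lens',.007),('loupe_grip',.011),('loupe',0),('lid_tab',.087)]:
    for r in imaging.pinpoint(p,q)[:3]: print(q,np.round(r['position'],1),round(r['conf'],2),atz(*ray(p,r['position'],st),z))
```

```text
3.9 [ 0.3775 -0.2345  0.2067] [[ 0.9921 -0.1256  0.0006]
 [-0.1256 -0.9921 -0.0007]
 [ 0.0006  0.0007 -1.    ]]
lens [222.1  44.6] 0.65 [ 0.5315 -0.2083  0.007 ]
loupe_grip [249.   93.5] 0.93 [ 0.4656 -0.2329  0.011 ]
loupe [253.1  92. ] 0.63 [ 0.4671 -0.2378  0.    ]
lid_tab [414.9 111.9] 0.54 [ 0.4314 -0.4053  0.087 ]
```

View pics/w1.png

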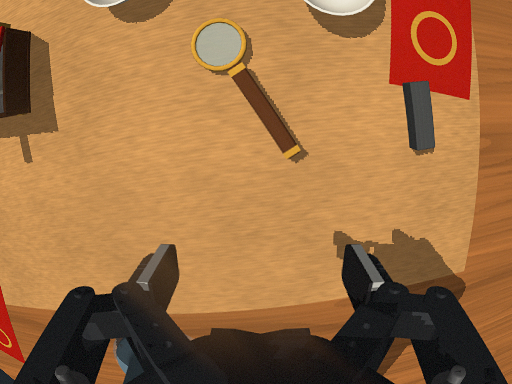

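The wrist picture shows the loupe clearly, with the rim centre near (219,45), the handle end near (293,153) and the grip near (249,93). The ink block is at (420,117). Next I go above the tab.

>>> apply_moves:
  increments:
    - [0, [11, 38, 0], 0]
    - [0, [22, 76, 0], 0]
    - [0, [33, 115, 0], 0]
    - [0, [44, 153, 0], 0]
    - [0, [55, 192, 0], 0]
    - [0, [66, 230, 0], 0]
    - [0, [77, 269, 0], 0]
    - [0, [88, 307, 0], 0]
    - [0, [100, 346, -15], 0]
    - [0, [111, 384, -30], 0]
    - [0, [122, 423, -46], 0]
    - [0, [122, 423, -46], 0]

```text
time: 5.15
ee_pos: [0.4982, 0.1905, 0.157]
tool_rot: [[0.992, -0.124, -0.005], [-0.124, -0.992, 0.001], [-0.005, -0.0, -1.0]]
ft_force: [-0.7, -0.0, -1.0]
opening: 0.0854
```

Run:
```python
from h import *
np.set_printoptions(precision=4,suppress=True)
st=readout.sense();p=imaging.read_camera('wrist');save(p,'w2');print(st['time'],st['ee_pos'],st['tool_rot'])
for q,z in [('lid_tab',.087)]:
    for r in imaging.pinpoint(p,q)[:3]: print(q,np.round(r['position'],1),round(r['conf'],2),atz(*ray(p,r['position'],st),z))
print(proj(p,[.499,.1874,.0871],st))
```

```text
5.15 [0.4982 0.1905 0.157 ] [[ 0.9923 -0.124  -0.0052]
 [-0.1239 -0.9923  0.0008]
 [-0.0052 -0.0001 -1.    ]]
lid_tab [262.2 194.7] 0.7 [0.4978 0.1883 0.087 ]
[263.1107 193.2767]
```

View pics/w2.png

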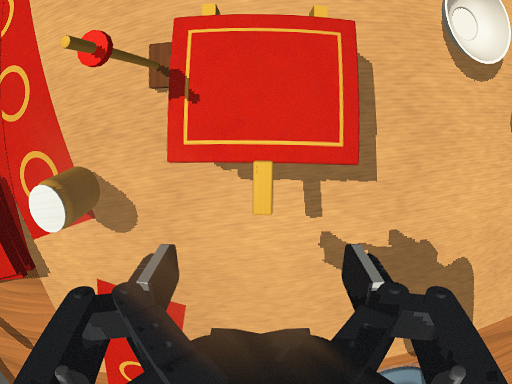

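The wrist picture shows the tab at (262,190), matching the fit. The lid's front corners are at (168,163) and (358,163), and the collar is at (96,48). I refit with these.

Run:
```python
import fit
from fit import *
import cv2
st=readout.sense();p=imaging.read_camera('wrist')
W=[]
for uv,q in [((168,162),(-.13,.08,.008)),((358,164),(-.13,-.08,.008)),((262,214),(-.172,0,.009)),((174,19),(0,.08,.008)),((356,22),(0,-.08,.008))]:
    W.append((p,uv,lambda P,q=q:lidp(P,q)))
W.append((p,(97,49),lambda P:casep(P,(.03,.115,P[4]))))
W.append((p,(66,41),lambda P:casep(P,(.03,.115,.175))))
def g(P):
    return np.concatenate([f(P)*.8]+[proj(q,h(P),st)-uv for q,uv,h in W])
r=least_squares(g,r.x,loss='soft_l1')
print(st['ee_pos'],r.x,np.degrees(r.x[2:4]));print(g(r.x).reshape(-1,2)[-7:])
print('tab',lidp(r.x,(-.156,0,.006)),'hinge',lidp(r.x,(0,0,0)))
```

```text
[0.4995 0.1859 0.1608] [ 0.5874  0.1714 -0.1428  0.1717  0.1399] [-8.181   9.8393]
[[-0.2227  0.2065]
 [-1.9342  0.7541]
 [-0.4521 -1.023 ]
 [ 0.0005 -0.3105]
 [-2.439  -0.2366]
 [-0.1801  0.302 ]
 [ 2.2956  1.2617]]
tab [0.5006 0.1838 0.0911] hinge [0.6517 0.1621 0.0585]
```

>>> apply_moves:
  increments:
    - [0, [0, -1, -25], -0.01]
    - [0, [0, -1, -50], -0.01]
    - [0, [0, -1, -75], -0.01]
    - [0, [0, -1, -90], -0.01]
    - [0, [0, -1, -90], -0.01]
    - [1, [0, -1, -90], -0.01]
    - [1, [0, -1, -90], -0.01]
    - [1, [0, -1, -90], -0.01]
    - [1, [0, -1, -90], -0.01]
    - [1, [0, -1, -90], -0.01]
    - [1, [0, -1, -90], -0.01]
    - [1, [0, -1, -90], -0.01]
  force: 40

```text
time: 6.4
ee_pos: [0.4999, 0.1883, 0.0715]
tool_rot: [[0.99, -0.139, 0.003], [-0.139, -0.99, 0.005], [0.002, -0.005, -1.0]]
ft_force: [1.4, 9.2, -0.2]
opening: 0.014
```

Run:
```python
from h import *
st=readout.sense();print(st['opening'],st['ee_pos'],st['ft_force'])
p=imaging.read_camera('wrist');save(p,'w3')
a=-.1428;t0=.165
f=lambda t:np.array([-.156*np.cos(t)+.006*np.sin(t),0,.156*np.sin(t)+.006*np.cos(t)])
o=[]
for k in range(1,25):
    t=t0+(1.75-t0)*k/24;d=f(t)-f(t0)
    o.append([int(round(1000*v)) for v in (d[0]*np.cos(a),d[0]*np.sin(a),d[2])])
print(o)
```

```text
0.013992300674829776 [0.49986379 0.18825463 0.07151703] [ 1.44767894  9.23118928 -0.18516613]
[[2, 0, 10], [5, -1, 20], [9, -1, 29], [13, -2, 39], [18, -3, 48], [24, -3, 57], [30, -4, 65], [36, -5, 73], [43, -6, 80], [51, -7, 87], [59, -8, 94], [67, -10, 99], [76, -11, 105], [85, -12, 110], [94, -14, 114], [104, -15, 117], [114, -16, 120], [124, -18, 122], [134, -19, 124], [144, -21, 124], [154, -22, 125], [165, -24, 124], [175, -25, 123], [185, -27, 121]]
```

View pics/w3.png

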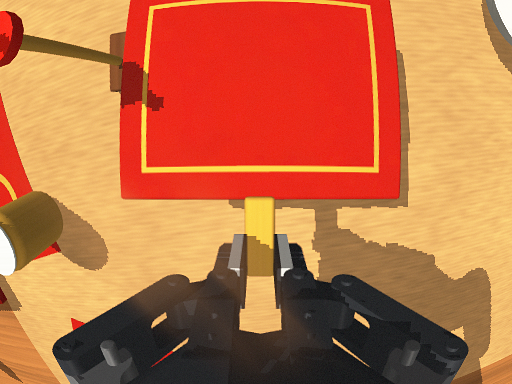

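The wrist picture shows the jaws closed on the tab (250-275, 235-270), with an opening of 14 mm. The 9 N side force means the tab lies slightly further to +y, so I shift the path by 2 mm and start the swing.

>>> apply_moves:
  increments:
    - [1, [2, 2, 10], 0]
    - [1, [5, 1, 20], 0]
    - [1, [9, 1, 29], 0]
    - [1, [13, 0, 39], 0]
    - [1, [18, -1, 48], 0]
    - [1, [24, -1, 57], 0]
    - [1, [30, -2, 65], 0]
    - [1, [36, -3, 73], 0]
    - [1, [43, -4, 80], 0]
    - [1, [51, -5, 87], 0]
    - [1, [59, -6, 94], 0]
    - [1, [67, -8, 99], 0]

```text
time: 7.45
ee_pos: [0.5663, 0.179, 0.17]
tool_rot: [[0.99, -0.138, -0.001], [-0.138, -0.99, 0.002], [-0.001, -0.002, -1.0]]
ft_force: [-0.5, 8.7, -3.1]
opening: 0.0131
```

Run:
```python
from h import *
st=readout.sense();print(st['opening'],st['ee_pos'],st['ft_force'])
p=imaging.read_camera('wrist');save(p,'w4')
p=imaging.read_camera('scene');save(p,'s4')
```

```text
0.013124627273196356 [0.56630771 0.17900713 0.16997106] [-0.51752691  8.68795239 -3.06941205]
```

View pics/w4.png

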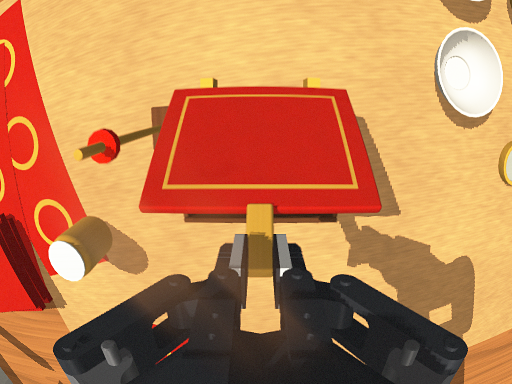

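The lid is following the gripper, with its front edge at row 210 in the wrist view and no slip. I continue to the stop.

>>> apply_moves:
  increments:
    - [1, [9, 0, 6], 0]
    - [1, [18, 0, 11], 0]
    - [1, [27, -2, 15], 0]
    - [1, [37, -3, 18], 0]
    - [1, [47, -4, 21], 0]
    - [1, [57, -6, 23], 0]
    - [1, [67, -7, 25], 0]
    - [1, [77, -9, 25], 0]
    - [1, [87, -10, 26], 0]
    - [1, [98, -12, 25], 0]
    - [1, [108, -13, 24], 0]
    - [1, [117, -15, 22], 0]

```text
time: 8.55
ee_pos: [0.6855, 0.1628, 0.1951]
tool_rot: [[0.99, -0.138, 0.005], [-0.138, -0.99, 0.0], [0.005, -0.001, -1.0]]
ft_force: [-0.5, 2.3, 7.2]
opening: 0.0114
```

Run:
```python
from h import *
st=readout.sense();print(st['opening'],st['ee_pos'],st['ft_force'])
p=imaging.read_camera('wrist');save(p,'w5')
```

```text
0.011370948439422636 [0.68551931 0.16280968 0.19512591] [-0.49366575  2.34516222  7.19764403]
```

View pics/w5.png

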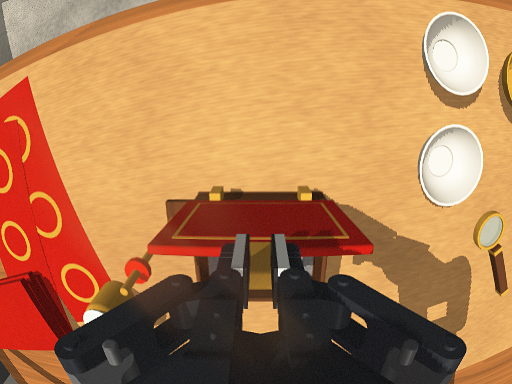

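The wrist view is now from behind the lid: its outer face lies between the hinge knobs (row 195) and the free edge (row 250). I check the angle from the fixed cameras.

```bash
cat > ang.py <<'E'
from fit import *
import sys
P=[.5874,.1714,-.1428,0,.14]
def lines(tag,wrist=True):
    ps=[('s',imaging.read_camera('scene'),None)]
    ps.append(('t',imaging.read_camera('top'),None))
    if wrist:
        st=readout.sense();ps.append(('w',imaging.read_camera('wrist'),st))
    for n,p,st in ps:
        k=2 if n=='w' else 6
        im=cv2.resize(cv2.cvtColor(p['pixels'],cv2.COLOR_RGB2BGR),None,fx=k,fy=k,interpolation=cv2.INTER_CUBIC)
        cs=[]
        for th,c in ((1.65,(255,0,0)),(1.75,(0,255,0))):
            P[3]=th
            q=np.array([proj(p,lidp(P,a),st) for a in [(0,.08,.008),(-.13,.08,.008),(-.13,-.08,.008),(0,-.08,.008)]])
            cs.append(q);cv2.polylines(im,[np.int32((q+.5)*k)],True,c,1)
        c=np.vstack(cs).mean(0)*k
        x=int(max(0,min(im.shape[1]-600,c[0]-300)));y=int(max(0,min(im.shape[0]-480,c[1]-240)))
        cv2.imwrite(f'pics/{tag}{n}.png',im[y:y+480,x:x+600])
lines(sys.argv[1])
E
python3 ang.py a1
```

```text
(no output)
```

View pics/a1s.png

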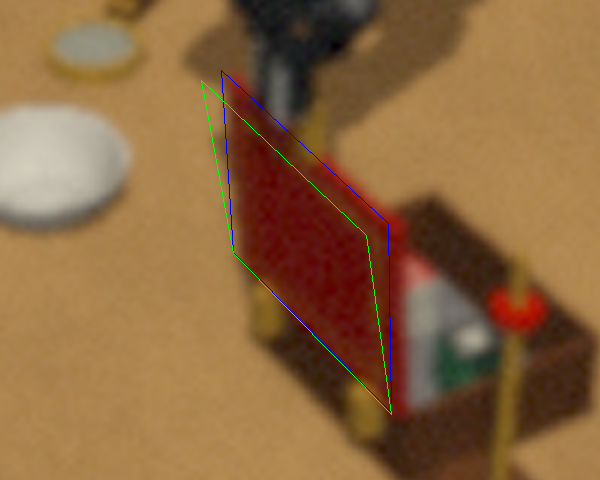

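View pics/a1w.png

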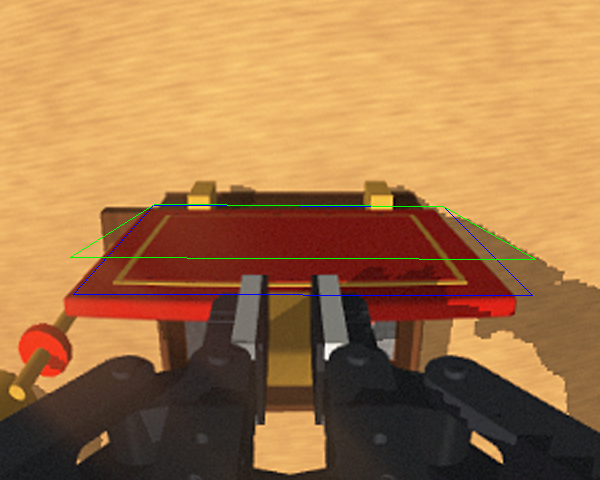

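The lid is only at about 1.6 rad (between vertical and the blue outline); the tab slid a little in the fingers. I'll release, lift, go round to the inner side with the jaws shut, and push gently until the stop.

>>> apply_moves:
  increments:
    - [0, [0, 0, 0], 0]
    - [0, [0, 0, 0], 0]
    - [0, [0, 0, 0], 0]
    - [0, [0, 0, 0], 0]
    - [0, [0, 0, 0], 0]
    - [0, [0, 0, 25], 0]
    - [0, [0, 0, 60], 0]
    - [1, [-35, 5, 65], 0]
    - [1, [-70, 10, 65], 0]
    - [1, [-88, 12, 65], 0]
    - [1, [-88, 12, 65], 0]
    - [1, [-88, 12, 65], 0]

```text
time: 9.85
ee_pos: [0.5944, 0.1752, 0.2568]
tool_rot: [[0.991, -0.137, 0.001], [-0.137, -0.991, -0.0], [0.001, 0.0, -1.0]]
ft_force: [0.4, -0.3, 0.5]
opening: 0.0254
```

```bash
python3 ang.py a2; python3 -c "
from h import *
s=readout.sense();print(s['ee_pos'],s['opening'],s['ft_force'],s['time'])"
```

```text
[0.59565606 0.1747324  0.25616731] -0.00021141097905527894 [ 0.04801745 -0.84829828 -1.22987616] 10.1
```

View pics/a2s.png

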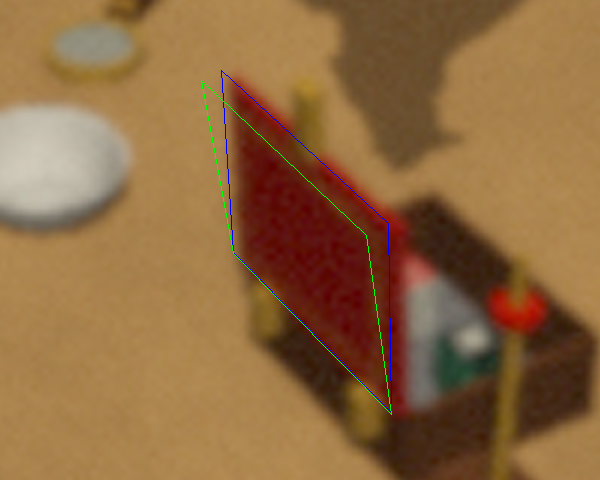

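View pics/a2w.png

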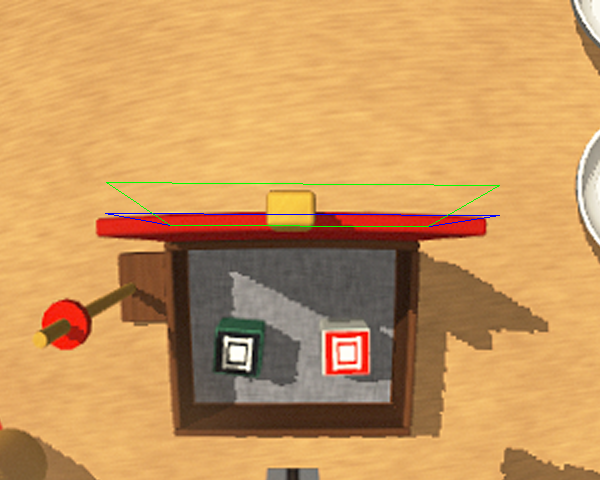

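The lid stands at about 1.58 rad. The case is open, with the dark seal at wrist-crop (238,352) and the red-faced seal at (346,352), on the −y side. I lower the shut fingers and push in small steps.

>>> apply_moves:
  increments:
    - [1, [0, 0, -40], 0]
    - [1, [0, 0, -77], 0]
    - [1, [20, -3, -77], 0]
    - [1, [35, -5, -77], 0]
    - [1, [40, -6, -77], 0]
    - [1, [44, -6, -77], 0]
    - [1, [48, -7, -77], 0]
    - [1, [51, -7, -77], 0]
    - [1, [54, -8, -77], 0]
    - [1, [57, -8, -77], 0]
    - [1, [60, -8, -77], 0]
    - [1, [60, -8, -77], 0]

```text
time: 11.1
ee_pos: [0.6552, 0.167, 0.1796]
tool_rot: [[0.99, -0.138, 0.0], [-0.138, -0.99, -0.0], [0.0, -0.0, -1.0]]
ft_force: [-0.9, 0.8, -0.6]
opening: -0.0
```

```bash
python3 ang.py a3
```

```text
(no output)
```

View pics/a3s.png

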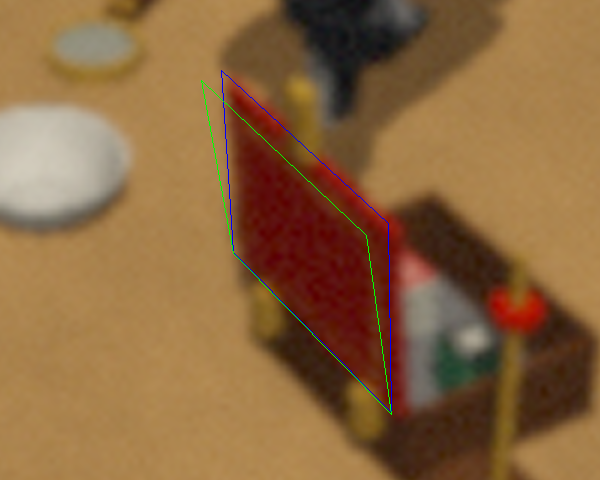

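View pics/a3w.png

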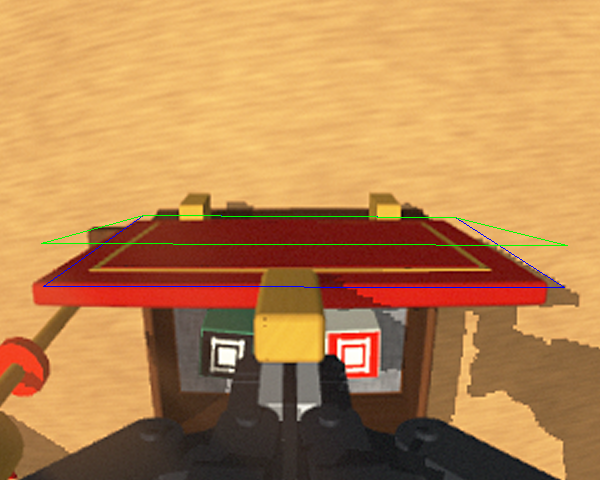

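The lid has only started to move. I continue pushing.

>>> apply_moves:
  increments:
    - [1, [3, 0, 0], 0]
    - [1, [6, -1, 0], 0]
    - [1, [9, -1, 0], 0]
    - [1, [12, -2, 0], 0]
    - [1, [14, -2, 0], 0]
    - [1, [16, -2, 0], 0]
    - [1, [16, -2, 0], 0]

```text
time: 11.93
ee_pos: [0.6671, 0.1653, 0.1791]
tool_rot: [[0.99, -0.137, -0.012], [-0.137, -0.991, -0.0], [-0.012, 0.002, -1.0]]
ft_force: [-16.7, -0.6, 8.0]
opening: -0.0004
```

```bash
python3 ang.py a4
```

```text
(no output)
```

View pics/a4s.png

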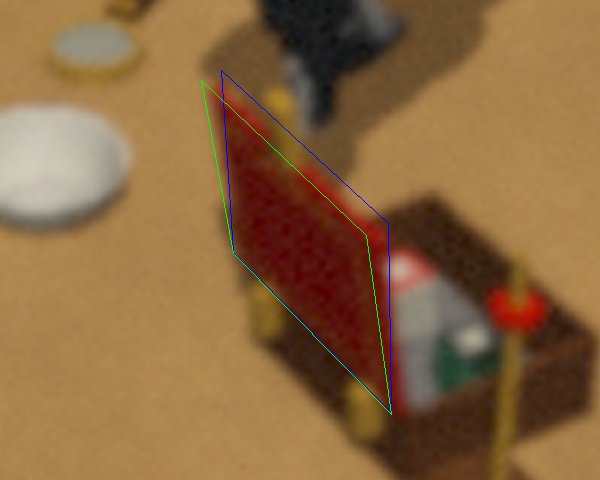

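View pics/a4w.png

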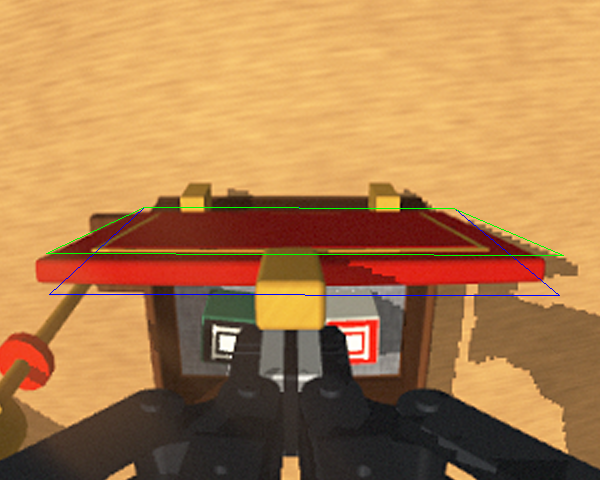

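The force rose to 17 N with the tool held back, and both views match the 1.75 outline, so the lid is on its stop. I back off, lift and measure the seals and collar.

>>> apply_moves:
  increments:
    - [1, [-20, 3, 0], 0]
    - [1, [-55, 8, 0], 0]
    - [1, [-72, 10, 25], 0]
    - [0, [-72, 10, 62], 0]
    - [0, [-72, 10, 77], 0]
    - [0, [-72, 10, 77], 0]
    - [0, [-72, 10, 77], 0]

```text
time: 12.77
ee_pos: [0.6001, 0.175, 0.2582]
tool_rot: [[0.99, -0.138, 0.004], [-0.138, -0.99, 0.0], [0.004, -0.001, -1.0]]
ft_force: [-0.2, -0.3, 0.1]
opening: 0.0482
```

```bash
python3 ang.py a5
python3 - <<'E'
from h import *
np.set_printoptions(precision=4,suppress=True)
st=readout.sense();w=imaging.read_camera('wrist');save(w,'w6');s=imaging.read_camera('scene')
print(st['time'],st['ee_pos'])
np.savez('w6.npz',st=np.array([st],dtype=object),w=np.array([w],dtype=object),s=np.array([s],dtype=object))
for q,z in [('seal_red_face',.046),('seal_dark_face',.046),('focal_mark',.14)]:
    for p,n in((w,'w'),(s,'s')):
        for r in imaging.pinpoint(p,q)[:2]: print(q,n,np.round(r['position'],1),round(r['conf'],2),atz(*ray(p,r['position'],st),z))
E
```

```text
13.0167 [0.5984 0.1748 0.2546]
seal_red_face w [285.6 176.9] 0.57 [0.5732 0.1439 0.046 ]
seal_red_face w [258.2 167.1] 0.47 [0.5911 0.1776 0.046 ]
seal_red_face s [232.  145.4] 0.7 [ 0.4579 -0.384   0.046 ]
seal_red_face s [292.2 211.7] 0.5 [0.5724 0.1324 0.046 ]
seal_dark_face w [232.6 177.8] 0.92 [0.5816 0.2128 0.046 ]
seal_dark_face s [308.4 224.3] 0.42 [0.5764 0.2166 0.046 ]
seal_dark_face s [313.1 222.3] 0.33 [0.5565 0.2189 0.046 ]
focal_mark w [145.6 165.3] 0.95 [0.6311 0.2873 0.14  ]
focal_mark s [311.7 221.1] 0.37 [0.6431 0.2888 0.14  ]
```

View pics/w6.png

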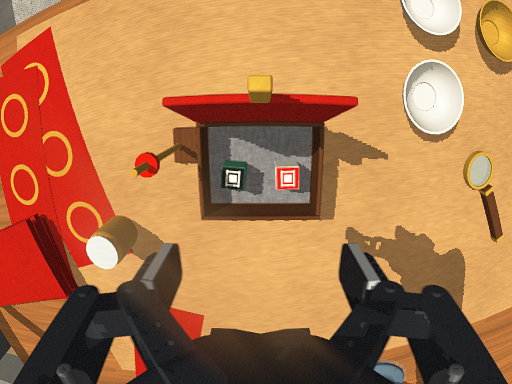

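View pics/a5s.png

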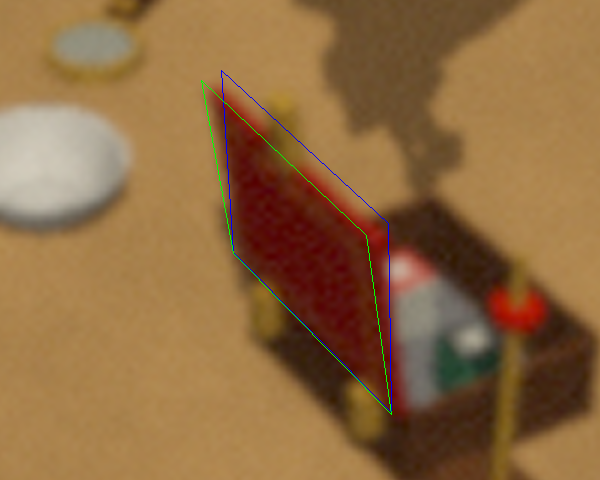

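View pics/a5w.png

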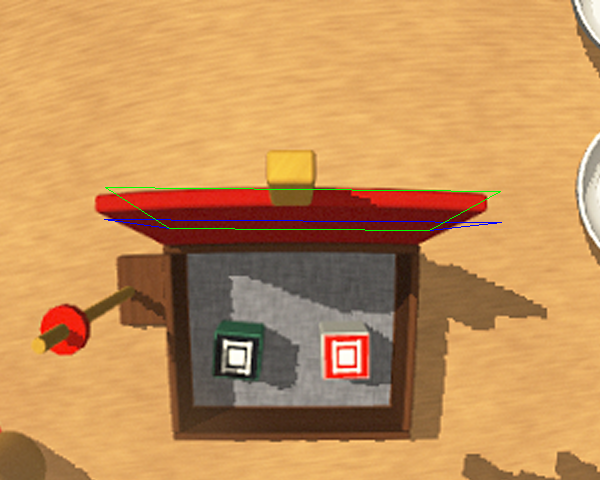

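The wrist picture confirms the lid resting at 1.75. The red seal is at (288,178), the dark seal at (233,178) and the collar at (147,164). I fit the collar and seal positions over several views.

```bash
cat > col.py <<'E'
from h import *
from scipy.optimize import least_squares
np.set_printoptions(precision=4,suppress=True)
d=np.load('w6.npz',allow_pickle=True);w=d['w'][0];s=d['s'][0]
def pose(x,y,z,deg):
    a=np.radians(deg);return dict(ee_pos=np.array([x,y,z]),tool_rot=np.array([[np.cos(a),np.sin(a),0],[np.sin(a),-np.cos(a),0],[0,0,-1.]]))
V=[('w2',pose(.499,.187,.160,-7.35),(97,49)),('w4',pose(.566,.178,.169,-7.93),(104,146)),('w5',pose(.683,.163,.191,-7.93),(138,268)),('w6',pose(.599,.175,.256,-7.93),(147,164))]
def blob(im,c):
    h=cv2.cvtColor(im,cv2.COLOR_RGB2HSV)
    m=(((h[...,0]<8)|(h[...,0]>172))&(h[...,1]>150)&(h[...,2]>70)).astype(np.uint8)
    n,L,S,C=cv2.connectedComponentsWithStats(m)
    k=min(range(1,n),key=lambda i:np.hypot(*(C[i]-c))+(100 if S[i][4]<15 else 0));return C[k],S[k]
def cyl(p,X,st,r=.013,h=.004):
    a=np.linspace(0,2*np.pi,40,endpoint=False)
    pts=np.array([proj(p,[X[0]+r*np.cos(t),X[1]+r*np.sin(t),X[2]+e],st) for t in a for e in(-h,h)],np.float32)
    H=cv2.convexHull(pts);M=cv2.moments(H);return np.array([M['m10']/M['m00'],M['m01']/M['m00']])
E
python3 - <<'E'
from col import *
obs=[]
for n,st,c in V:
    im=cv2.cvtColor(cv2.imread(f'pics/{n}.png'),cv2.COLOR_BGR2RGB)
    C,S=blob(im,c);print(n,C,S);obs.append((w,st,C,1,n))
for n,p,c in (('scene0',s,(314.5,219)),):
    C,S=blob(s['pixels'],(341,236) if 0 else (314,219));print(n,C,S);obs.append((p,None,C,1.5,n))
def run(use):
    g=lambda X:np.concatenate([(cyl(p,X,st)-C)*k for p,st,C,k,n in use])
    r=least_squares(g,[.632,.285,.135]);return r.x,g(r.x).reshape(-1,2)
X,e=run(obs);print(X);print(e)
X,e=run(obs[:4]);print('wrist only',X);print(e)
for n,st,c in V:
    pass
# seal
im=w['pixels'];h=cv2.cvtColor(im,cv2.COLOR_RGB2HSV)
st=V[3][1]
C,S=blob(im,(288,178));print('seal blob',C,S,atz(*ray(w,C,st),.046), atz(*ray(w,(288,178),st),.046),'dark',atz(*ray(w,(233,178),st),.046))
a=-.1428;x,y=.5874,.1714
for sg in(1,-1): print('nominal',x-.01*np.cos(a)-sg*.036*np.sin(a),y-.01*np.sin(a)+sg*.036*np.cos(a))
print('post nominal',x+.03*np.cos(a)-.115*np.sin(a),y+.03*np.sin(a)+.115*np.cos(a))
for t,q in((.175,(136,172)),): print('tip',atz(*ray(w,q,st),t))
E
```

```text
w2 [96.4854 48.6813] [ 77  30  36  37 822]
w4 [105.1801 144.8991] [ 88 129  32  34 694]
w5 [137.5123 269.5425] [125 258  26  26 365]
w6 [147.8586 163.6152] [135 152  24  26 382]
scene0 [313.6    220.3455] [308 216  12   9  55]
[0.633  0.2838 0.1387]
[[-1.1348  1.3265]
 [-0.8666 -0.5775]
 [-0.0338 -0.7617]
 [ 1.7616 -0.3647]
 [-1.0948 -1.5231]]
wrist only [0.633  0.283  0.1398]
[[-1.0249  0.78  ]
 [-0.7403 -0.5664]
 [ 0.2612 -0.1926]
 [ 2.0519 -0.2739]]
seal blob [287.439  177.9024] [283 173  10  11  41] [0.5724 0.1418 0.046 ] [0.5721 0.1411 0.046 ] dark [0.5821 0.2127 0.046 ]
nominal 0.582625132133296 0.20845672188490932
nominal 0.572378439979544 0.13718958149113292
post nominal 0.633460886242983 0.2809600052871073
tip [0.6326 0.2839 0.175 ]
```

Collar height comes out at about 0.139 m and the red seal at about (0.572, 0.140). Now I go to a view above the loupe handle.

>>> apply_moves:
  increments:
    - [0, [-12, -37, 0], 0.04]
    - [0, [-24, -74, 0], 0.09]
    - [0, [-36, -111, 0], 0.14]
    - [0, [-48, -148, -5], 0.19]
    - [0, [-60, -185, -20], 0.24]
    - [0, [-72, -222, -35], 0.29]
    - [0, [-84, -259, -50], 0.34]
    - [0, [-96, -296, -65], 0.39]
    - [0, [-109, -333, -80], 0.44]
    - [0, [-121, -370, -96], 0.49]
    - [0, [-133, -408, -96], 0.5]
    - [0, [-133, -408, -96], 0.5]

```text
time: 14.42
ee_pos: [0.4637, -0.2382, 0.1598]
tool_rot: [[0.938, 0.348, -0.002], [0.348, -0.938, -0.001], [-0.002, 0.001, -1.0]]
ft_force: [-0.5, -0.8, 1.4]
opening: 0.0854
```

Run:
```python
from h import *
np.set_printoptions(precision=4,suppress=True)
p=imaging.read_camera('wrist');st=readout.sense();p=imaging.read_camera('wrist');save(p,'w7');print(st['time'],st['ee_pos'],st['tool_rot'])
np.savez('w7.npz',st=np.array([st],dtype=object),w=np.array([p],dtype=object))
for q,z in [('lens',.007),('loupe_grip',.011)]:
    for r in imaging.pinpoint(p,q)[:2]: print(q,np.round(r['position'],1),round(r['conf'],2),atz(*ray(p,r['position'],st),z))
```

```text
14.4667 [ 0.4649 -0.2358  0.1603] [[ 0.9372  0.3487 -0.0003]
 [ 0.3487 -0.9372 -0.0001]
 [-0.0003 -0.     -1.    ]]
lens [256.3 104.5] 0.74 [ 0.5328 -0.2067  0.007 ]
lens [27.5 11.4] 0.49 [0.5727 0.1374 0.007 ]
loupe_grip [259.9 174.5] 0.6 [ 0.4628 -0.2368  0.011 ]
loupe_grip [14.9  3.6] 0.17 [0.5816 0.1676 0.011 ]
```

View pics/w7.png

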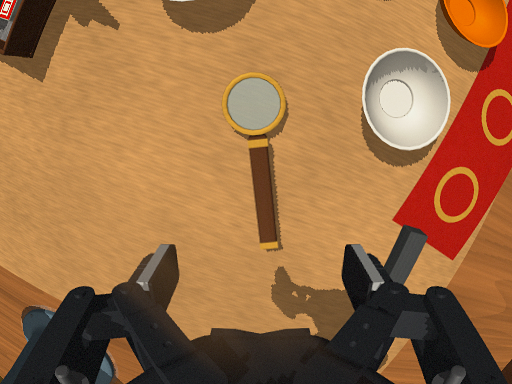

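The wrist picture shows the lens centre at (254,104), with the handle running from (259,142) to (269,246).

Run:
```python
from col import *
d=np.load('w7.npz',allow_pickle=True);p=d['w'][0]
st=pose(.466,-.233,.160,-7.93+np.degrees(.5))
L=atz(*ray(p,(254.3,104),st),.010);A=atz(*ray(p,(259,142),st),.022);B=atz(*ray(p,(268.8,246),st),.022)
print(L,A,B,np.linalg.norm((A-B)[:2]))
u=(A-B)[:2];print('yaw handle',np.degrees(np.arctan2(u[1],u[0])),'yaw lens-B',np.degrees(np.arctan2(*(L-B)[1::-1])))
y=np.arctan2(*(L-B)[1::-1]);print('grip from lens',L[:2]-.075*np.array([np.cos(y),np.sin(y)]),'from end',B[:2]+.09*np.array([np.cos(y),np.sin(y)]))
```

```text
[ 0.5336 -0.2014  0.01  ] [ 0.4987 -0.2199  0.022 ] [ 0.391  -0.2726  0.022 ] 0.11988738630335567
yaw handle 26.069606896870265 yaw lens-B 26.529160603453345
grip from lens [ 0.4665 -0.2349] from end [ 0.4715 -0.2324]
```

>>> apply_moves:
  increments:
    - [0, [3, 0, -30], 0.05]
    - [0, [3, 0, -65], 0.097]
    - [0, [3, 0, -100], 0.097]
    - [0, [3, 0, -130], 0.097]
    - [0, [3, 0, -145], 0.097]
    - [0, [3, 0, -153], 0.097]
    - [0, [3, 0, -153], 0.097]
    - [0, [3, 0, -153], 0.097]

```text
time: 15.28
ee_pos: [0.47, -0.2326, 0.0084]
tool_rot: [[0.896, 0.444, 0.001], [0.444, -0.896, -0.001], [0.001, 0.001, -1.0]]
ft_force: [0.1, 0.4, -0.3]
opening: 0.0859
```

Run:
```python
from h import *
p=imaging.read_camera('wrist');save(p,'w8');st=readout.sense();print(st['ee_pos'],st['ft_force'])
```

```text
[ 0.47040239 -0.23321085  0.00903984] [-0.15064172 -0.50900768 -0.01351176]
```

View pics/w8.png

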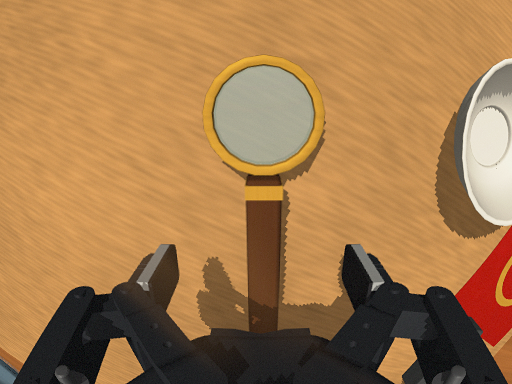

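The handle lies centred between the open jaws (columns 248-280) and aligned. I lower by 4 mm and close.

>>> apply_moves:
  increments:
    - [0, [1, -1, -4], 0]
    - [0, [1, -1, -4], 0]
    - [1, [1, -1, -4], 0]
    - [1, [1, -1, -4], 0]
    - [1, [1, -1, -4], 0]
    - [1, [1, -1, -4], 0]
    - [1, [1, -1, -4], 0]
    - [1, [1, -1, -4], 0]
    - [1, [1, -1, -4], 0]
    - [1, [1, -1, -4], 0]
    - [1, [1, -1, -4], 0]
    - [1, [1, -1, -4], 0]
  force: 80

```text
time: 16.33
ee_pos: [0.47, -0.234, 0.0035]
tool_rot: [[0.897, 0.443, -0.0], [0.443, -0.897, 0.0], [-0.0, -0.0, -1.0]]
ft_force: [-0.2, -0.0, -0.9]
opening: 0.0
```

Run:
```python
from col import *
sts=[readout.sense()]
p=imaging.read_camera('wrist');save(p,'w9');st=readout.sense();print(st['ee_pos'],st['ft_force'],st['opening'])
np.savez('w9.npz',st=np.array([st],dtype=object),w=np.array([p],dtype=object))
```

```text
[ 0.47   -0.234   0.0035] [-1.3807 -0.1192  0.0877] -9.656922308950838e-05
```

View pics/w9.png

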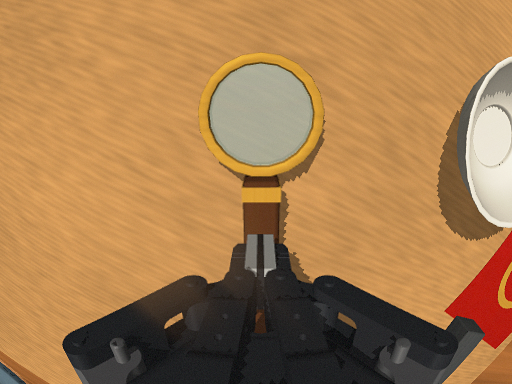

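The opening reads 0 and the jaws appear to have shut above the handle (pads at (262,252)), so this is not a grasp. I check where the fingertips really are in the image.

Run:
```python
from col import *
d=np.load('w9.npz',allow_pickle=True);p=d['w'][0];st=pose(.47,-.234,.0035,26.3)
R=st['tool_rot'];o=st['ee_pos']
for z in(.02,0,-.01,-.019,-.03,-.04): print(z,[proj(p,o+R@np.array([x,y,z]),st) for x,y in((.011,0),(-.011,0),(.011,.01))])
im=p['pixels'][200:340,180:350];cv2.imwrite('pics/w9c.png',cv2.cvtColor(cv2.resize(im,None,fx=4,fy=4,interpolation=cv2.INTER_CUBIC),cv2.COLOR_RGB2BGR))
```

```text
0.02 [array([259.5486, 202.0713]), array([259.5683, 231.9727]), array([274.5197, 202.0622])]
0 [array([259.5038, 213.0147]), array([259.5284, 245.3187]), array([276.0443, 212.9931])]
-0.01 [array([259.4779, 219.385 ]), array([259.5057, 252.9803]), array([276.9259, 219.3543])]
-0.019 [array([259.4521, 225.7383]), array([259.4834, 260.5404]), array([277.8009, 225.6969])]
-0.03 [array([259.417 , 234.4358]), array([259.4534, 270.7561]), array([278.9916, 234.3772])]
-0.04 [array([259.381 , 243.3889]), array([259.4232, 281.1073]), array([280.2087, 243.3091])]
```

View pics/w9c.png

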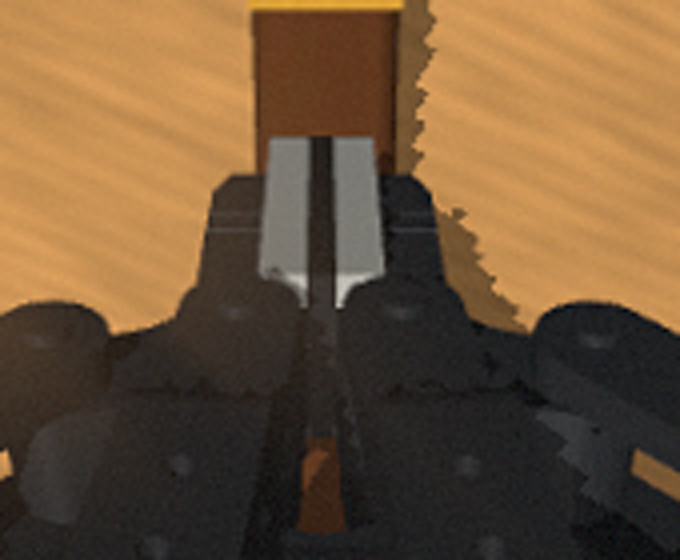

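Run:
```python
from col import *
s=imaging.read_camera('scene')
st=pose(.47,-.234,.0035,26.3);o=st['ee_pos']
im=cv2.resize(cv2.cvtColor(s['pixels'],cv2.COLOR_RGB2BGR)[120:200,205:305],None,fx=7,fy=7,interpolation=cv2.INTER_CUBIC)
for z in(.0035,.0335):
    q=(proj(s,[o[0],o[1],z])-[205,120]+.5)*7;print(z,q);cv2.circle(im,tuple(int(v) for v in q),3,(0,255,0),1)
cv2.imwrite('pics/s9.png',im)
```

```text
0.0035 [323.7677 343.5556]
0.0335 [323.5347 301.076 ]
```

View pics/s9.png

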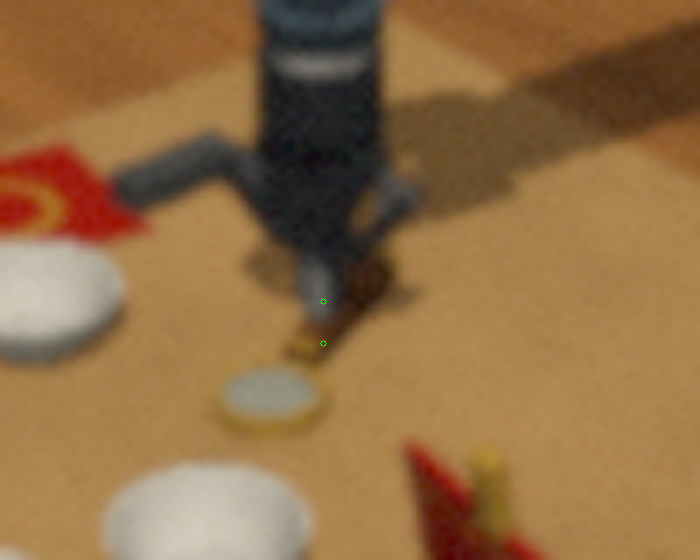

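In the scene view the shut tips are at about (318,318), just above the handle. The real fingertips are therefore roughly 20-30 mm short of the reported TCP, which also explains the slip on the tab. I open, go 16 mm lower and close again, watching the force.

>>> apply_moves:
  increments:
    - [0, [0, 0, 0], 0]
    - [0, [0, 0, 0], 0]
    - [0, [0, 0, 0], 0]
    - [0, [0, 0, 0], 0]
    - [0, [0, 0, -3], 0]
    - [0, [0, 0, -6], 0]
    - [0, [0, 0, -9], 0]
    - [0, [0, 0, -12], 0]
    - [0, [0, 0, -16], 0]
    - [0, [0, 0, -16], 0]
    - [0, [0, 0, -16], 0]

```text
time: 17.35
ee_pos: [0.4697, -0.2338, -0.0129]
tool_rot: [[0.897, 0.443, -0.001], [0.443, -0.897, 0.001], [-0.0, -0.001, -1.0]]
ft_force: [-0.5, 0.0, -0.1]
opening: 0.0856
```

>>> apply_moves:
  increments:
    - [1, [0, 0, 0], 0]
    - [1, [0, 0, 0], 0]
    - [1, [0, 0, 0], 0]
    - [1, [0, 0, 0], 0]
    - [1, [0, 0, 0], 0]
    - [1, [0, 0, 0], 0]
    - [1, [0, 0, 0], 0]
    - [1, [0, 0, 0], 0]
  force: 30

```text
time: 18.02
ee_pos: [0.4702, -0.2341, -0.0123]
tool_rot: [[0.897, 0.443, 0.0], [0.443, -0.897, -0.0], [0.0, 0.0, -1.0]]
ft_force: [0.0, 0.8, 2.2]
opening: 0.0191
```

Run:
```python
from col import *
p=imaging.read_camera('wrist');save(p,'w10');st=readout.sense();print(st['ee_pos'],st['ft_force'],st['opening'],st['time'])
```

```text
[ 0.4702 -0.2342 -0.0122] [-0.0447 -0.0664  2.2574] 0.019173412673591708 18.0667
```

View pics/w10.png

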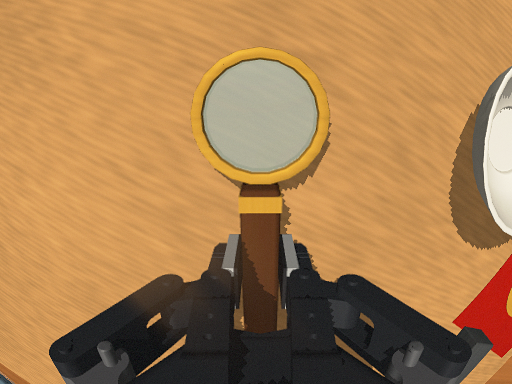

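The jaws now hold the handle sides at columns 237-285, with a 19 mm opening. The grip may be shallow, so I loosen slightly and feel downward for more depth.

>>> apply_moves:
  increments:
    - [0.65, [0, 0, 0], 0]
    - [0.65, [0, 0, 0], 0]
    - [0.65, [0, 0, 0], 0]
    - [0.65, [0, 0, -2], 0]
    - [0.65, [0, 0, -4], 0]
    - [0.65, [0, 0, -4], 0]
    - [0.65, [0, 0, -4], 0]

```text
time: 18.65
ee_pos: [0.4697, -0.2338, -0.0168]
tool_rot: [[0.897, 0.443, -0.001], [0.443, -0.897, 0.0], [-0.0, -0.001, -1.0]]
ft_force: [-0.1, 0.1, 0.4]
opening: 0.0297
```

>>> apply_moves:
  increments:
    - [0.65, [0, 0, -2], 0]
    - [0.65, [0, 0, -3], 0]
    - [0.65, [0, 0, -3], 0]
    - [0.65, [0, 0, -3], 0]

```text
time: 18.98
ee_pos: [0.4699, -0.2339, -0.0196]
tool_rot: [[0.897, 0.443, -0.0], [0.443, -0.897, 0.0], [-0.0, -0.0, -1.0]]
ft_force: [-0.4, -0.6, 0.6]
opening: 0.03
```

>>> apply_moves:
  increments:
    - [0.65, [0, 0, -2], 0]
    - [0.65, [0, 0, -3], 0]
    - [0.65, [0, 0, -3], 0]
    - [0.65, [0, 0, -3], 0]

```text
time: 19.32
ee_pos: [0.4699, -0.2339, -0.0226]
tool_rot: [[0.897, 0.443, -0.0], [0.443, -0.897, 0.0], [-0.0, -0.0, -1.0]]
ft_force: [1.2, 0.5, 0.4]
opening: 0.03
```

>>> apply_moves:
  increments:
    - [1, [0, 0, 0], 0]
    - [1, [0, 0, 0], 0]
    - [1, [0, 0, 0], 0]
    - [1, [0, 0, 0], 0]
  force: 50

```text
time: 19.65
ee_pos: [0.4702, -0.2341, -0.0223]
tool_rot: [[0.897, 0.443, 0.0], [0.443, -0.897, -0.0], [0.0, 0.0, -1.0]]
ft_force: [-0.4, 0.7, 2.0]
opening: 0.0187
```

Firm grip with an 18.7 mm opening. I lift slowly and check.

>>> apply_moves:
  increments:
    - [1, [0, 0, 5], 0]
    - [1, [0, 0, 12], 0]
    - [1, [0, 0, 22], 0]
    - [1, [0, 0, 35], 0]
    - [1, [0, 0, 50], 0]
    - [1, [0, 0, 70], 0]
    - [1, [0, 0, 90], 0]
    - [1, [0, 0, 110], 0]
    - [1, [0, 0, 128], 0]
    - [1, [0, 0, 138], 0]
    - [1, [0, 0, 142], 0]
    - [1, [0, 0, 142], 0]
  force: 80

```text
time: 20.65
ee_pos: [0.4704, -0.2343, 0.1206]
tool_rot: [[0.897, 0.443, 0.002], [0.443, -0.897, -0.001], [0.001, 0.002, -1.0]]
ft_force: [0.6, -0.5, -0.3]
opening: 0.0182
```

Run:
```python
from col import *
p=imaging.read_camera('wrist');save(p,'w11');st=readout.sense();print(st['ee_pos'],st['ft_force'],st['ft_torque'],st['opening'],st['time'])
```

```text
[ 0.4698 -0.2338  0.1193] [-0.0585  0.6955 -1.2671] [-0.0291  0.0166 -0.01  ] 0.01823028429375286 20.7
```

View pics/w11.png

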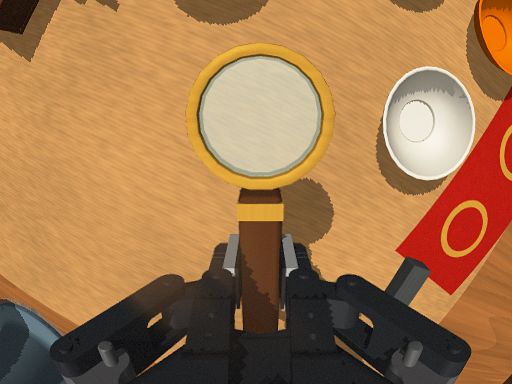

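The loupe came up with the gripper. The rim centre is at (261,116) in the wrist view, unchanged apart from the deeper grip. I work out where the lens is relative to the tool, and its tilt.

Run:
```python
from col import *
st=pose(0,0,0,0) # tool x=world x, y=-y, z down
im=cv2.cvtColor(cv2.imread('pics/w11.png'),cv2.COLOR_BGR2RGB)
h=cv2.cvtColor(im,cv2.COLOR_RGB2HSV)
m=((h[...,0]>17)&(h[...,0]<26)&(h[...,1]>185)&(h[...,2]>110)).astype(np.uint8);m[:,:170]=0;m[:,350:]=0;m[200:]=0
m=cv2.morphologyEx(m,cv2.MORPH_OPEN,np.ones((3,3)))
cs,_=cv2.findContours(m,cv2.RETR_EXTERNAL,cv2.CHAIN_APPROX_NONE);c=max(cs,key=len)[:,0]
c=c[(c[:,1]<180)];print(len(c),c.min(0),c.max(0))
from scipy.optimize import least_squares
# pose: centre xyz, tilt about tool x (roll) and y (pitch); outline = hull of two rims
a=np.linspace(0,2*np.pi,120,endpoint=False)
def outline(P):
    x,y,z,rx,ry=P
    R=cv2.Rodrigues(np.array([rx,0,0]))[0]@cv2.Rodrigues(np.array([0,ry,0]))[0]
    pts=np.array([proj(w,R@np.array([.034*np.cos(t),.034*np.sin(t),e])+[x,y,z],st) for t in a for e in(-.007,.007)],np.float32)
    return cv2.convexHull(pts)
cc=c[::6].astype(float)
def g(P):
    H=outline(P);return [cv2.pointPolygonTest(H,tuple(q),True) for q in cc]
# constrained height first
r=least_squares(lambda q:g([q[0],q[1],.0295,0,0]),[.075,0],diff_step=1e-3,x_scale=.01);print('level fit',r.x,np.sqrt(np.mean(r.fun**2)),r.fun.mean())
r=least_squares(lambda q:g([*q,0,0]),[.075,0,.0295],diff_step=1e-3,x_scale=.01);print('free z',r.x,np.sqrt(np.mean(r.fun**2)))
r=least_squares(g,[.075,0,.0295,.001,.001],diff_step=1e-3,x_scale=[.01,.01,.01,.1,.1]);print('full',r.x,np.sqrt(np.mean(r.fun**2)))
```

```text
856 [186  43] [334 179]Traceback (most recent call last):
  File "<stdin>", line 21, in <module>
    return func(*args, **kwargs)
    vector_fun = VectorFunction(
        fun_wrapped,
    ...<6 lines>...
        workers=workers
    )
    self._update_fun()
    ~~~~~~~~~~~~~~~~^^
    self.f = self.fun_wrapped(xp_copy(self.x))
             ~~~~~~~~~~~~~~~~^^^^^^^^^^^^^^^^^
    return np.atleast_1d(self.fun(x))
                         ~~~~~~~~^^^
    return self.f(x, *self.args, **self.kwargs)
           ~~~~~~^^^^^^^^^^^^^^^^^^^^^^^^^^^^^^
  File "<stdin>", line 21, in <lambda>
  File "<stdin>", line 19, in g
  File "<stdin>", line 14, in outline
cv2.error: OpenCV(4.12.0) /io/opencv/modules/calib3d/src/calibration_base.cpp:151: error: (-210:Unsupported format or combination of formats) The matrices must have 32f or 64f data type in function 'Rodrigues'
```

```bash
cat > lens.py <<'E'
from col import *
import sys
from scipy.optimize import least_squares
st=pose(0,0,0,0)
def fitlens(png):
    im=cv2.cvtColor(cv2.imread(png),cv2.COLOR_BGR2RGB)
    h=cv2.cvtColor(im,cv2.COLOR_RGB2HSV)
    m=((h[...,0]>17)&(h[...,0]<26)&(h[...,1]>185)&(h[...,2]>110)).astype(np.uint8);m[:,:170]=0;m[:,350:]=0;m[200:]=0
    m=cv2.morphologyEx(m,cv2.MORPH_OPEN,np.ones((3,3)))
    cs,_=cv2.findContours(m,cv2.RETR_EXTERNAL,cv2.CHAIN_APPROX_NONE);c=cv2.convexHull(max(cs,key=len))[:,0]
    cc=c[c[:,1]<178].astype(float)
    a=np.linspace(0,2*np.pi,90,endpoint=False)
    def g(P):
        x,y,z,rx,ry=P
        R=cv2.Rodrigues(np.array([float(rx),0,0]))[0]@cv2.Rodrigues(np.array([0,float(ry),0]))[0]
        H=cv2.convexHull(np.array([proj(w,R@np.array([.034*np.cos(t),.034*np.sin(t),e])+[x,y,z],st) for t in a for e in(-.007,.007)],np.float32))
        return [cv2.pointPolygonTest(H,(float(q[0]),float(q[1])),True) for q in cc]
    k=dict(diff_step=1e-3,x_scale='jac')
    r=least_squares(lambda q:g([q[0],q[1],.0295,0,0]),[.075,.0001],**k);print('level',r.x,np.sqrt(np.mean(r.fun**2)))
    r=least_squares(lambda q:g([*q,0,0]),[.075,.0001,.0295],**k);print('free z',r.x,np.sqrt(np.mean(r.fun**2)))
    r=least_squares(g,[*r.x,.01,.01],diff_step=3e-2);print('full',r.x,np.sqrt(np.mean(r.fun**2)))
fitlens(sys.argv[1])
E
python3 lens.py pics/w11.png; python3 lens.py pics/w10.png
```

```text
level [ 0.0697 -0.0005] 2.169961370921762
free z [ 0.0701 -0.0004  0.0252] 0.24348460243528403
full [ 0.0701 -0.0004  0.0254 -0.0045 -0.0545] 0.2276248811762359
level [0.069 0.   ] 6.965541361874068
free z [ 0.0699 -0.0003  0.015 ] 0.27579140508835454
full [ 0.0699 -0.0002  0.0154 -0.0902 -0.0066] 0.23865875258453326
```

The loupe is level within measurement error, with its lens 70 mm ahead of the tool axis. I carry it to the seal, keeping it a little high.

>>> apply_moves:
  increments:
    - [1, [1, 10, 0], -0.02]
    - [1, [3, 30, 0], -0.05]
    - [1, [5, 60, 0], -0.1]
    - [1, [8, 95, 0], -0.15]
    - [1, [11, 130, 0], -0.2]
    - [1, [14, 165, 0], -0.25]
    - [1, [17, 200, 0], -0.3]
    - [1, [20, 235, 0], -0.34]
    - [1, [23, 270, 0], -0.38]
    - [1, [26, 302, 0], -0.41]
    - [1, [28, 330, 0], -0.44]
    - [1, [30, 350, 0], -0.46]

```text
time: 21.7
ee_pos: [0.4985, 0.1183, 0.1177]
tool_rot: [[1.0, -0.001, -0.003], [-0.001, -1.0, 0.0], [-0.003, -0.0, -1.0]]
ft_force: [0.8, -0.1, -0.4]
opening: 0.0181
```

>>> apply_moves:
  increments:
    - [1, [1, 12, 0], 0]
    - [1, [2, 20, 0], 0]
    - [1, [2, 24, 0], 0]
    - [1, [2, 24, -3], 0]
    - [1, [2, 24, -7], 0]
    - [1, [2, 24, -10], 0]
    - [1, [2, 24, -10], 0]
    - [1, [2, 24, -10], 0]
    - [1, [2, 24, -10], 0]

```text
time: 22.45
ee_pos: [0.5021, 0.1396, 0.1095]
tool_rot: [[1.0, -0.002, 0.0], [-0.002, -1.0, -0.0], [0.0, 0.0, -1.0]]
ft_force: [0.2, -0.3, -1.6]
opening: 0.0183
```

Run:
```python
from col import *
p=imaging.read_camera('wrist');save(p,'w12');s=imaging.read_camera('scene');t=imaging.read_camera('top')
sts=readout.sense();print(sts['ee_pos'],sts['tool_rot'],sts['ft_force'],sts['opening'],sts['time'])
save(s,'s12');save(t,'t12')
np.savez('f12.npz',w=np.array([p],dtype=object),s=np.array([s],dtype=object),t=np.array([t],dtype=object))
im=s['pixels'][180:260,235:345];cv2.imwrite('pics/s12c.png',cv2.cvtColor(cv2.resize(im,None,fx=7,fy=7,interpolation=cv2.INTER_CUBIC),cv2.COLOR_RGB2BGR))
im=t['pixels'][150:240,130:230];cv2.imwrite('pics/t12c.png',cv2.cvtColor(cv2.resize(im,None,fx=6,fy=6,interpolation=cv2.INTER_CUBIC),cv2.COLOR_RGB2BGR))
```

```text
[0.5022 0.1399 0.1097] [[ 1.     -0.0015  0.0005]
 [-0.0015 -1.      0.    ]
 [ 0.0005 -0.     -1.    ]] [-0.7208  0.0114 -1.5874] 0.018333961932623564 22.6
```

View pics/w12.png

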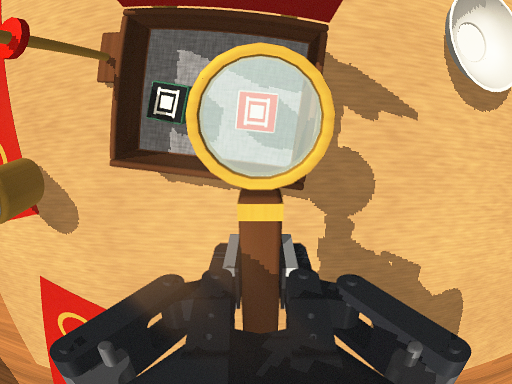

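View pics/s12c.png

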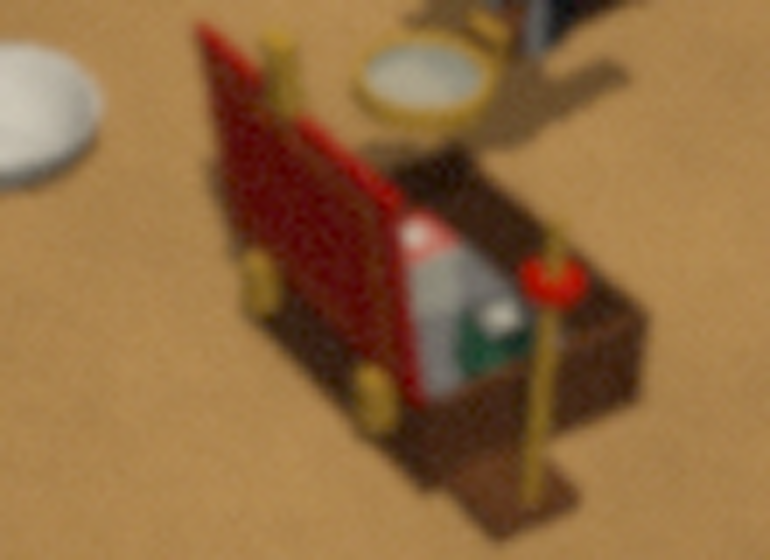

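View pics/t12c.png

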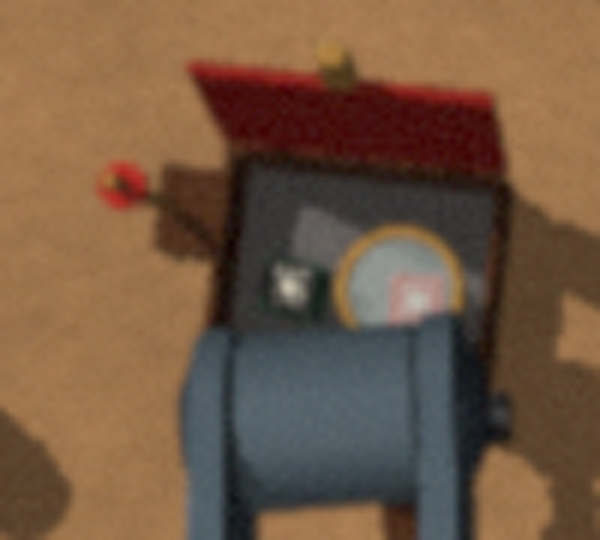

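The wrist view shows the seal face through the glass at (257,111). In the scene crop the lens is at (427,78) and the collar at (553,282); in the top crop the lens is at (401,291), the seal at (418,298) and the collar at (122,186). I triangulate them all the same way.

```bash
python3 - <<'E'
from col import *
d=np.load('f12.npz',allow_pickle=True);p=d['w'][0];s=d['s'][0];t=d['t'][0]
st=pose(.502,.140,.1095,0)
S=lambda u,v:(u/7+235-.43,v/7+180-.43)
T=lambda u,v:(u/6+130-.42,v/6+150-.42)
print('seal wrist',atz(*ray(p,(257,111.5),st),.046),'top',atz(*ray(t,T(418,298)),.046),'scene?',atz(*ray(s,S(425,236)),.046))
print('dark wrist',atz(*ray(p,(167.5,102.5),st),.046),'top',atz(*ray(t,T(292,286)),.046))
for n,a,b in(('lens',S(427,80),T(401,291)),('collar',S(553,282),T(122,186))): print(n,tri([ray(s,a),ray(t,b)]))
wl=ray(p,(261,116.5),st);print('lens wrist z=.139',atz(*wl,.139))
print('lens 3view',tri([ray(s,S(427,80)),ray(t,T(401,291)),wl]))
for z in(.13,.135,.139,.143): print(z,'lens expected scene',(proj(s,[.572,.14,z])-[235,180]+.43)*7,'collar',(proj(s,[.633,.283,z])-[235,180]+.43)*7)
for z in(.006,.175): print('post',z,(proj(s,[.633,.283,z])-[235,180]+.43)*7,(proj(t,[.633,.283,z])-[130,150]+.42)*6)
print(blob(s['pixels'],(314,220)),blob(t['pixels'],(150,181)))
E
python3 lens.py pics/w12.png
```

```text
seal wrist [0.5713 0.1419 0.046 ] top [0.5737 0.1415 0.046 ] scene? [0.5701 0.1456 0.046 ]
dark wrist [0.5806 0.2125 0.046 ] top [0.5824 0.2126 0.046 ]
lens (array([0.5719, 0.1406, 0.1385]), [np.float64(0.5304537888176991), np.float64(0.5304537888177071)])
collar (array([0.6326, 0.2874, 0.1386]), [np.float64(0.6655466232856867), np.float64(0.6655466232856357)])
lens wrist z=.139 [0.572  0.1391 0.139 ]
lens 3view (array([0.5718, 0.14  , 0.1383]), [np.float64(0.8799605446103631), np.float64(0.5087770186823121), np.float64(0.8664900730362323)])
0.13 lens expected scene [423.9291  94.0677] collar [545.1248 292.6889]
0.135 lens expected scene [424.5171  85.5576] collar [546.0422 283.8   ]
0.139 lens expected scene [424.9892  78.7243] collar [546.7791 276.6601]
0.143 lens expected scene [425.4628  71.8686] collar [547.5187 269.4944]
post 0.006 [523.6205 501.0494] [180.594  206.3079]
post 0.175 [553.5326 211.2241] [116.0059 177.3922]
(array([313.4074, 220.2963]), array([308, 216,  12,   8,  54], dtype=int32)) (array([150.6  , 180.825]), array([146, 177,   9,   8,  40], dtype=int32))
level [ 0.0777 -0.0079] 1.000000000006454
free z [0.0934 0.003  0.0973] 1.0000000005172813
full [0.0935 0.0029 0.0973 0.01   0.01  ] 1.0000000016510457
```

Lens (0.572, 0.140, 0.1385), collar height 0.1386, seal (0.572, 0.1415). I make a 1 mm correction in y and let it settle.

>>> apply_moves:
  increments:
    - [1, [0, 1, 0], 0]
    - [1, [0, 1, 0], 0]
    - [1, [0, 1, 0], 0]
    - [1, [0, 1, 0], 0]
    - [1, [0, 1, 0], 0]
    - [1, [0, 1, 0], 0]

```text
time: 23.1
ee_pos: [0.502, 0.141, 0.1095]
tool_rot: [[1.0, -0.001, -0.0], [-0.001, -1.0, 0.0], [-0.0, -0.0, -1.0]]
ft_force: [0.1, -0.2, -2.3]
opening: 0.0181
```

Run:
```python
from col import *
p=imaging.read_camera('wrist');save(p,'w13');s=readout.sense();print(s['ee_pos'],np.abs(s['dq']).max(),s['ft_force'],s['opening'],s['time'])
robot.hand_in()
```

```text
[0.502  0.141  0.1095] 0.13371713458882828 [ 0.3096 -0.4346 -0.7296] 0.01773763148326111 23.15
the job is handed in; nothing more can be done
```

View pics/w13.png

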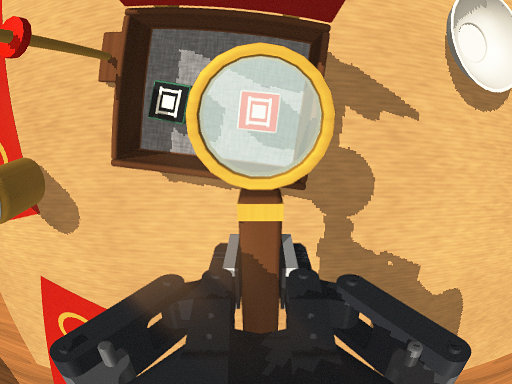

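I opened the lid to its stop and handed the job in at 23.15 s. At that point the loupe was held still over the red-faced seal, at the height of the collar.

**Lid:** My first pull on the tab slipped and left the lid at about 1.6 rad. I then pushed it from the inside with the fingers shut until the force rose to about 17 N. The images after I backed off put it at about 1.75 rad.

**Loupe grasp:** The first attempt closed above the handle, because the fingertips sit 20–30 mm short of the reported tool point. I went lower in small steps and then had a firm hold, with an opening of about 18 mm.

**Final checks:**

| | x (m) | y (m) | height (m) |
|---|---|---|---|
| Lens centre | 0.572 | 0.141 | 0.1385 |
| Red seal | 0.572 | 0.1415 | – |
| Collar | – | – | 0.1386 |

- **How the lens was measured:** This comes from triangulation before a last 1 mm shift in y, which is included in the lens value.
- **Steadiness:** The arm was still and the grip had not changed.
- **Seals and collar:** Both seals and the collar looked in place in the last pictures. I did not re-measure the other things on the table.

**Disagreements and failures:**
- The wrist camera read the lens about 4 mm lower than the robot's own position did. The fixed cameras agreed with the robot, so I kept the height.
- The level check just after lifting showed the loupe level to within about 3° (weakly determined). The same fit failed on the later picture over the case, so I have no second number for the tilt.

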